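# Release the ukulele neck from the vacuum fixture and hold it up

### The arm

A 7-joint arm with a two-finger parallel gripper is mounted at the origin on the work surface. World frame = base frame: x ahead of the robot, y to its left, z up, the work surface at z = 0. Lengths are in m, angles in rad, forces in N, time in s.
With the tool pointing down it reaches from about 0.425 to 0.95 m from the base axis. Payload 16.7 kg.
Tool frame: the origin (TCP) lies midway between the tips of the shut fingers; the grasp point (between the pads) lies 19 mm behind it; z points along the fingers, y is the direction in which the jaws open and shut (so a half turn about z gives the same grasp; the last joint's range is limited). The gripper opens to 94 mm and grips with 3 to 60 N. Pads are 16 mm wide; open, the fingers measure 119 mm over their backs; the gripper's body (75 mm by 177 mm) begins 78 mm behind the grasp point.
Start: joints at [-1.363, 0.426, 0.074, 1.606, -0.034, 1.111, -0.067], TCP at [0.236, 0.632, 0.205] pointing down, gripper open.
Joint ranges: [-2.85, 2.85], [-0.5, 2.14], [-1.23, 1.37], [0.21, 2.46], [-1.02, 4.16], [0.16, 2.05], [-2.73, 2.73]. Speed limits (rad/s): [1.89, 1.89, 2.39, 2.39, 3.01, 3.01, 3.01].

### API

Orientations are given as a unit quaternion [w, x, y, z].
In Python, from cell import * gives the robot as it stands.
- The arm moves only by the tool servo_tool, never from a script. Its argument "moves" is a list of rows, each an object of numbers: "gripper": the finger opening in mm, from 0 to 94; "dx", "dy", "dz": the shift along the tool's x, y, z as a fraction of full scale; "roll": the turn about the tool's z as a fraction of full scale. In form: [{"gripper": .., "dx": .., "dy": .., "dz": .., "roll": ..}, ...]. A call has 1 to 12 rows; each row shifts and turns the commanded pose from where the row before left it, along the tool's axes as they then stand; what a row does not reach is not made up. Full scale, the value 1, is 2.5 cm for a shift and 0.08 rad for a turn. A row lasts 1/12 s, in which the tool goes at most 41.7 mm and 7.16 degrees, less where a joint would pass 70% of its speed; a pose out of reach is approached as far as the arm can. A call with a number of a shift or a turn outside -1 to 1 is refused whole. A call with a gripper value outside its range is refused whole. The fingers move at their own pace and stop on an object; "grip_force" is the grip in N (left out, the last holds). Time passes only in rows, so rows that do not move let the fingers close. It gives the time, the measured TCP pose, the force and the opening at its end, in the units of the state.
- get_state(): the state, without advancing time (a new reading comes with each control period).
- camera(name): name is "scene" or "top" or "wrist"; returns the picture (384x512x3 uint8, red, green, blue); there is no depth.
- camera_model(name): a dict with "K" (3x3 intrinsics, pixels), "dist" ([k1, k2, p1, p2, k3] as OpenCV has them; the pictures are not rectified), "position" and "attitude" of the camera in the world; the wrist camera has in their place "hand_eye" (4x4, takes a point from camera to tool coordinates, whose origin is the TCP and whose axes are the flange's). Camera axes: x right, y down, z forward; pixel columns grow to the right and rows downward; lengths in m; the calibration is good to about 2 mm. A picture is of the moment at which its call begins: read the wrist's pose just before it. camera_model takes no time and is no camera call.
- hand_in(): hands the job in, once; it reports no verdict.
Trained networks look in the newest picture that a camera, given by its name, has taken for a name from the list of things; names that differ only in an ending like _2 or _b are one class to them, and where a whole thing is asked for, a point or a joint stands for the part that bears it (a point fixed in the world has none). Each returns a list of dicts, best first, with "confidence" (0 to 1); they miss things now and then, are a little off and sometimes report something else, mostly with a low value. They report only what shows in the picture. A call takes as long as a camera call.
- search_frame(camera, target): "location" ([column, row] in pixels, amid what is visible of it).
- silhouettes(camera, target): "region" (384x512 bool, what is visible of it) and "location" ([column, row] in pixels, amid what is visible of it).
- landmark_of(camera, target): "location" ([column, row] in pixels: a listed point, or the origin of a listed thing).
The state is a dict: "time": time; "qpos": joint angles; "dq": joint speeds; "joint_torque": joint torques, N m; "tcp_pos": TCP position; "tcp_rot": TCP orientation; "wrist_force": force on the tool from outside, world axes, zero at the start; "moment": the same for the moment, N m; "gripper_width": finger opening in m.
Only numpy, scipy, OpenCV 4.12 (cv2) and the standard library are available. Lean on these libraries where they do the work, as an engineer would, in place of code of your own. Each camera call takes 0.05 s, during which the arm holds its last target.

### The job

Free the ukulele neck from its vacuum fixture: on the control box press the large round key (pump off), then the square key (vent), then the oblong key (release), one at a time, each fully down and let up again, leaving the small round key alone. Then grip the neck across its shaft at the balance point and lift it level about 10 cm off the two pods, and finish while still holding it there above the fixture, level and perfectly still, for the maker to sight along. Leave the other things on the bench where they are.

Things in the scene. Friction and masses are not known exactly. Their poses are not given: they have to be found in the camera images.
- neck_balance (a point): Balance point of the ukulele neck, on its centre line, 11 mm above its flat underside. x along the neck to the headstock, y across, z up when level. From -60 to +100 mm along x the neck is a plain straight shaft 42 mm wide, 22 mm thick, its sides upright for the lower 12 mm, its back rounded. Gripped across the width here it stays level; gripped far away it sags.
- neck: The ukulele neck, one piece of dark wood, 0.14 to 0.28 kg, 340 mm long, lying flat face down on the two pods. Heel (40 mm wide, rising 56 mm above the underside) 65 to 132 mm from the balance point at -x; headstock (58 wide, 13 thick, sloping up 0.2 rad) 107 to 207 mm at +x. Origin on the underside, 11 mm below neck_balance, same axes.
- fixture_top (a point): Centre of the vacuum fixture, level with the tops of its pods, 64 mm above the bench. x along the fixture, as the neck lies. The neck's balance point starts within about 12 mm of it in plan.
- fixture: The vacuum fixture (fixed): aluminium base plate 260 x 90 x 10 mm with two upright rubber-topped pods, each 42 x 36 mm, tops 64 mm above the bench, 78 mm either side of its centre along x, with a free gap of 114 mm between them. The neck rests on the pods. Origin on the bench, 64 mm below fixture_top, same axes.
- big_round_top (a point): Top centre of the large round key, 36 mm across (pump off, pressed first), black plastic, on a 50 mm square aluminium plate on top of the grey control box. z up, y along the row of keys. Unpressed it stands 78 mm above the bench, 12 mm above its plate. The four keys stand in one row 56 mm apart, in any order, on a fixed box 85 x 245 mm, 60 mm high.
- big_round (a joint): Travel of the large round key, 36 mm across: 0 up, 0.006 m fully down; a spring key, moves from 1.5 N, fully down at 5 N, springs back up.
- square_top (a point): Top centre of the square key, 26 x 26 mm (vent, pressed second), black plastic, on a 50 mm square aluminium plate on top of the grey control box. z up, y along the row of keys. Unpressed it stands 78 mm above the bench, 12 mm above its plate. The four keys stand in one row 56 mm apart, in any order, on a fixed box 85 x 245 mm, 60 mm high.
- square (a joint): Travel of the square key, 26 x 26 mm: 0 up, 0.006 m fully down; a spring key, moves from 1.5 N, fully down at 5 N, springs back up.
- bar_top (a point): Top centre of the narrow oblong key, 40 x 14 mm (long side along the box's short side) (release, pressed third), black plastic, on a 50 mm square aluminium plate on top of the grey control box. z up, y along the row of keys. Unpressed it stands 78 mm above the bench, 12 mm above its plate. The four keys stand in one row 56 mm apart, in any order, on a fixed box 85 x 245 mm, 60 mm high.
- bar (a joint): Travel of the narrow oblong key, 40 x 14 mm (long side along the box's short side): 0 up, 0.006 m fully down; a spring key, moves from 1.5 N, fully down at 5 N, springs back up.
- small_round_top (a point): Top centre of the small round key, 18 mm across (pump start, to be left alone), black plastic, on a 50 mm square aluminium plate on top of the grey control box. z up, y along the row of keys. Unpressed it stands 78 mm above the bench, 12 mm above its plate. The four keys stand in one row 56 mm apart, in any order, on a fixed box 85 x 245 mm, 60 mm high.
- small_round (a joint): Travel of the small round key, 18 mm across: 0 up, 0.006 m fully down; a spring key, moves from 1.5 N, fully down at 5 N, springs back up.
- sanding_block: Bystander: cork-and-wood sanding block 100 x 55 x 38 mm lying beside the fixture; leave alone. Origin at the centre of its underside.
- fret_strip: Bystander: flat dark wood strip 240 x 44 x 7 mm lying on the bench beside the fixture (not the neck); leave alone. Origin at the centre of its underside.
- pencil: Bystander: flat wooden pencil 170 x 12 x 8 mm lying in front of the control box; leave alone. Origin at the centre of its underside.
- mallet: Bystander: small hammer with a wooden handle lying behind the control box; leave alone. Origin at the centre of its underside.
- glue: Bystander: white glue bottle, 60 mm across, 130 mm tall, at the far edge; leave alone. Origin at the centre of its underside.
- wax_tin: Bystander: round metal tin, 80 mm across, 50 mm tall, at the far edge; leave alone. Origin at the centre of its underside.
- clamp: Bystander: steel bar clamp about 220 mm long lying at the far edge; leave alone. Origin at the centre of its underside.

How it is judged:
By the outcome, as a careful person would: the job done as asked, in the order asked, and still so for the second after the job is handed in, while the arm keeps its last pose, push and grip.
It also fails if it takes over 64 s, if anything falls off the work surface, if the arm or the gripper's body presses on something with over 40 N, if the wrist force passes 120 N, or if a joint passes its speed limit or range.

## Working session

There is one attempt and no reset: what is moved stays moved. The work goes in short steps, Python scripts to look and compute and a tool call to move; the robot and the scene stay as the last step left them, time stands still between calls to the robot, and variables do not carry over. Pictures are saved under pics/ and viewed, and the job is handed in when it is done.

Besides the shell and the picture viewer there is one more tool, called by a JSON object that holds its "api" and its "payload". servo_tool: Moves the arm, as the interface text tells. Its arguments: {"type":"object","properties":{"moves":{"type":"array","items":{"type":"object","properties":{"gripper":{"type":"number"},"dx":{"type":"number"},"dy":{"type":"number"},"dz":{"type":"number"},"roll":{"type":"number"}}}},"grip_force":{"type":"number"}},"required":["moves"]}

```bash
mkdir -p pics
python3 - <<'E'
from cell import *
import cv2
print(get_state())
for c in ["scene","top","wrist"]:
    cv2.imwrite(f"pics/{c}0.png",camera(c)[:,:,::-1]); m=camera_model(c); print(c,m)
E
```

```text
{'time': 0.0, 'qpos': array([-1.36249676,  0.42673147,  0.07384167,  1.60659919, -0.03411072,
        1.1107984 , -0.06706811]), 'dq': array([ 1.11986189e-03,  1.69335645e-03, -1.38883673e-03,  1.61373190e-03,
        1.57939171e-04,  1.66041329e-03, -1.30886157e-05]), 'joint_torque': array([-3.74462152e-04, -9.35835457e+01,  3.66636425e+00, -4.54183960e+01,
       -4.88422054e-02,  2.00126914e-02,  1.23353061e-04]), 'tcp_pos': array([0.23626185, 0.63183573, 0.20477914]), 'tcp_rot': array([-7.35659389e-05,  1.77944975e-01,  9.84040232e-01, -6.34399660e-04]), 'wrist_force': array([-0.11943383, -0.43873974,  1.26863969]), 'moment': array([ 0.00686483,  0.01367983, -0.02651193]), 'gripper_width': 0.09395287068913911}
scene {'K': array([[362.66594725,   0.        , 256.63460844],
       [  0.        , 362.66594725, 203.91865683],
       [  0.        ,   0.        ,   1.        ]]), 'dist': array([-0.02313558,  0.        ,  0.        ,  0.        ,  0.        ]), 'position': array([ 0.85737139, -0.43354661,  0.88813133]), 'attitude': array([-0.27320463,  0.91998325,  0.27042207, -0.076563
[... 285 characters left out ...]
.0061249 , 1.27693083]), 'attitude': array([ 0.05108699, -0.69723881,  0.71261537, -0.05854485])}
wrist {'K': array([[274.83499422,   0.        , 255.93959636],
       [  0.        , 274.83499422, 194.20568219],
       [  0.        ,   0.        ,   1.        ]]), 'dist': array([-0.05222152,  0.        ,  0.        ,  0.        ,  0.        ]), 'hand_eye': array([[ 1.32108541e-03, -9.63820907e-01, -2.66547396e-01,
         7.84733838e-02],
       [ 9.99998853e-01,  1.07579147e-03,  1.06627785e-03,
         9.60737352e-04],
       [-7.40951473e-04, -2.66548499e-01,  9.63821222e-01,
        -1.80556034e-01],
       [ 0.00000000e+00,  0.00000000e+00,  0.00000000e+00,
         1.00000000e+00]])}
```

View pics/scene0.png

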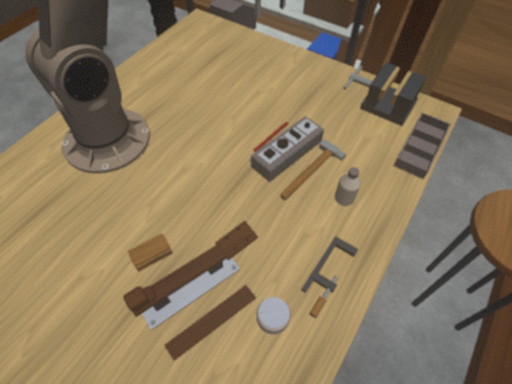

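View pics/top0.png

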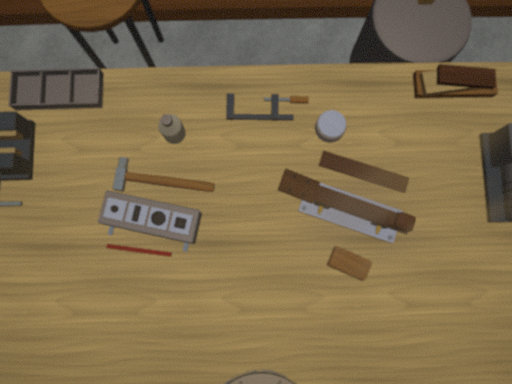

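View pics/wrist0.png

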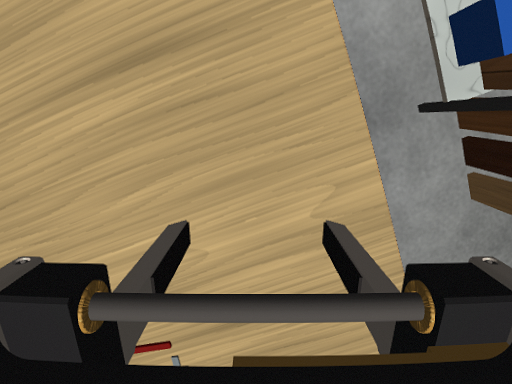

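```bash
cat > h.py <<'E'
from cell import *
import cv2, numpy as np
from scipy.spatial.transform import Rotation as R
def Rq(q): return R.from_quat([q[1],q[2],q[3],q[0]]).as_matrix()
def campose(c,st=None):
    m=camera_model(c)
    if c=="wrist":
        st=st or get_state(); T=np.array(m["hand_eye"]); A=Rq(st["tcp_rot"])
        return m, A@T[:3,:3], A@T[:3,3]+st["tcp_pos"]
    return m, Rq(m["attitude"]), np.array(m["position"])
def to_plane(c,px,z,st=None):
    m,A,p=campose(c,st)
    u=cv2.undistortPoints(np.array(px,float).reshape(-1,1,2),m["K"],m["dist"]).reshape(-1,2)
    d=(A@np.c_[u,np.ones(len(u))].T).T
    return p+d*((z-p[2])/d[:,2])[:,None]
def proj(c,P,st=None):
    m,A,p=campose(c,st)
    X=(np.atleast_2d(P)-p)@A
    return cv2.projectPoints(X,np.zeros(3),np.zeros(3),m["K"],m["dist"])[0].reshape(-1,2)
E
python3 - <<'E'
from h import *
for c in ["top","scene"]:
    camera(c)
    for n,z in [("big_round_top",.078),("square_top",.078),("bar_top",.078),("small_round_top",.078),("neck_balance",.075),("fixture_top",.064)]:
        r=landmark_of(c,n)[:2]
        for q in r: print(c,n,q["location"],round(q["confidence"],2),to_plane(c,[q["location"]],z)[0].round(4))
print(get_state()["time"])
E
```

```text
top big_round_top [156.8, 214.5] 0.64 [0.531  0.2442 0.078 ]
top square_top [178.6, 220.8] 0.43 [0.5144 0.1905 0.078 ]
top bar_top [131.8, 213.5] 0.4 [0.5347 0.3058 0.078 ]
top small_round_top [111.5, 207.5] 0.39 [0.5506 0.3562 0.078 ]
top neck_balance [358.6, 208.5] 0.64 [ 0.5355 -0.2535  0.075 ]
top fixture_top [355.2, 210.3] 0.94 [ 0.5324 -0.2471  0.064 ]
top fixture_top [360.3, 210.0] 0.45 [ 0.5329 -0.2599  0.064 ]
scene big_round_top [271.7, 151.0] 0.64 [0.5158 0.1923 0.078 ]
scene big_round_top [211.1, 316.6] 0.54 [ 0.6546 -0.294   0.078 ]
scene square_top [269.1, 149.9] 0.63 [0.5071 0.1918 0.078 ]
scene square_top [187.5, 282.7] 0.25 [ 0.5614 -0.2604  0.078 ]
scene bar_top [294.4, 132.6] 0.63 [0.5354 0.2935 0.078 ]
scene small_round_top [304.9, 123.7] 0.62 [0.5442 0.3446 0.078 ]
scene neck_balance [181.3, 274.9] 0.65 [ 0.5358 -0.2525  0.075 ]
scene fixture_top [187.2, 274.4] 0.75 [ 0.5426 -0.2413  0.064 ]
0.85
```

Run:
```python
from h import *
im=cv2.imread("pics/top0.png")
a=cv2.resize(im[180:260,90:215],None,fx=6,fy=6,interpolation=cv2.INTER_CUBIC)
b=cv2.resize(im[155:250,265:425],None,fx=5,fy=5,interpolation=cv2.INTER_CUBIC)
cv2.imwrite("pics/a.png",a);cv2.imwrite("pics/b.png",b)
sc=cv2.imread("pics/scene0.png")
cv2.imwrite("pics/c.png",cv2.resize(sc[105:190,240:340],None,fx=6,fy=6,interpolation=cv2.INTER_CUBIC))
```

```text
(no output)
```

View pics/a.png

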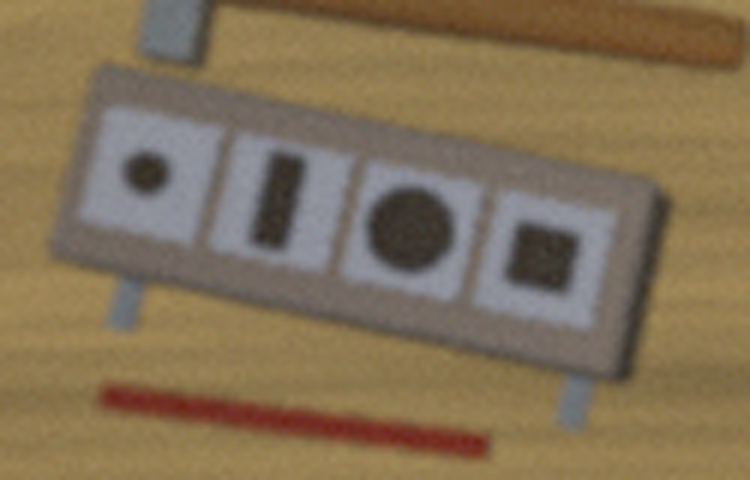

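View pics/b.png

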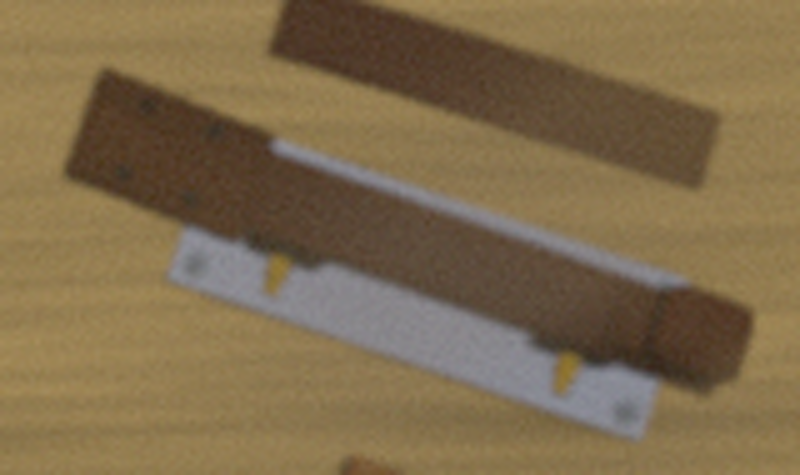

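View pics/c.png

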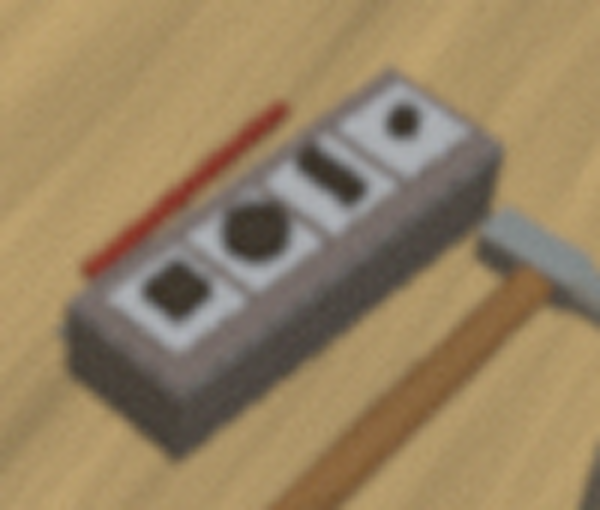

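Run:
```python
from h import *
s=lambda p,o,f:[(p[0]+.5)/f-.5+o[0],(p[1]+.5)/f-.5+o[1]]
T={'sq':(542,258),'big':(410,229),'bar':(279,201),'small':(147,172)}
S={'sq':(178,289),'big':(257,230),'bar':(332,175),'small':(404,120)}
for k in T:
    print(k,to_plane("top",[s(T[k],(90,180),6)],.076)[0].round(4),to_plane("scene",[s(S[k],(240,105),6)],.076)[0].round(4))
# neck edges on shaft, bottom edges/silhouette, top picture
for n,p in dict(headedge_up=(270,138),heel_up=(690,283),lo1=(350,265),lo2=(520,325),h1=(650,290),tipU=(103,70),tipL=(66,175)).items():
    print(n,to_plane("top",[s(p,(265,155),5)],.076)[0].round(4))
```

```text
sq [0.5101 0.1876 0.076 ] [0.5124 0.1841 0.076 ]
big [0.5231 0.2417 0.076 ] [0.5253 0.2387 0.076 ]
bar [0.5358 0.2957 0.076 ] [0.5383 0.292  0.076 ]
small [0.5489 0.3504 0.076 ] [0.5506 0.3466 0.076 ]
headedge_up [ 0.6034 -0.1568  0.076 ]
heel_up [ 0.5262 -0.3626  0.076 ]
lo1 [ 0.5389 -0.1938  0.076 ]
lo2 [ 0.5073 -0.2766  0.076 ]
h1 [ 0.5232 -0.3423  0.076 ]
tipU [ 0.6396 -0.0747  0.076 ]
tipL [ 0.5869 -0.0547  0.076 ]
```

{"api": "servo_tool", "payload": {"moves": [{"gripper": 0, "dx": -0.5, "dy": -0.33}, {"gripper": 0, "dx": -0.9, "dy": -0.59}, {"gripper": 0, "dx": -0.9, "dy": -0.59}, {"gripper": 0, "dx": -0.9, "dy": -0.59}, {"gripper": 0, "dx": -0.9, "dy": -0.59}, {"gripper": 0, "dx": -0.9, "dy": -0.59}, {"gripper": 0, "dx": -0.9, "dy": -0.59}, {"gripper": 0, "dx": -0.9, "dy": -0.59}, {"gripper": 0, "dx": -0.9, "dy": -0.59}, {"gripper": 0, "dx": -0.9, "dy": -0.59}, {"gripper": 0, "dx": -0.9, "dy": -0.59}, {"gripper": 0, "dx": -0.9, "dy": -0.59}]}}

```text
validation failed for argument at $.mo...
```

Run:
```python
from h import *
st=get_state();print(st["time"],st["tcp_pos"],st["tcp_rot"],st["gripper_width"])
cv2.imwrite("pics/w1.png",camera("wrist")[:,:,::-1])
```

```text
0.85 [0.23638716 0.63219434 0.20546139] [-2.06160824e-05  1.77958628e-01  9.84037969e-01 -4.27932854e-05] 0.0944146261872398
```

View pics/w1.png

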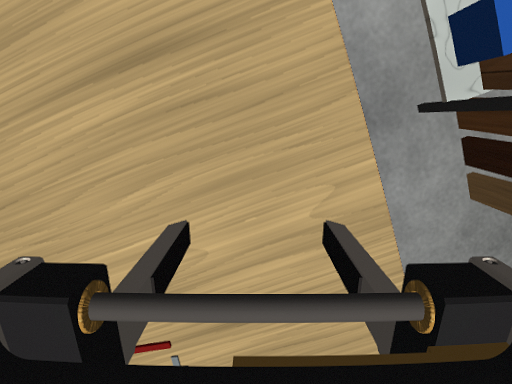

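The call was refused and the arm has not moved. I'll retry with every field given in each row.

{"api": "servo_tool", "payload": {"moves": [{"gripper": 0, "dx": -0.5, "dy": -0.33, "dz": 0, "roll": 0}, {"gripper": 0, "dx": -0.9, "dy": -0.59, "dz": 0, "roll": 0}, {"gripper": 0, "dx": -0.9, "dy": -0.59, "dz": 0, "roll": 0}, {"gripper": 0, "dx": -0.9, "dy": -0.59, "dz": 0, "roll": 0}, {"gripper": 0, "dx": -0.9, "dy": -0.59, "dz": 0, "roll": 0}, {"gripper": 0, "dx": -0.9, "dy": -0.59, "dz": 0, "roll": 0}, {"gripper": 0, "dx": -0.9, "dy": -0.59, "dz": 0, "roll": 0}, {"gripper": 0, "dx": -0.9, "dy": -0.59, "dz": 0, "roll": 0}, {"gripper": 0, "dx": -0.9, "dy": -0.59, "dz": 0, "roll": 0}, {"gripper": 0, "dx": -0.9, "dy": -0.59, "dz": 0, "roll": 0}, {"gripper": 0, "dx": -0.9, "dy": -0.59, "dz": 0, "roll": 0}, {"gripper": 0, "dx": -0.9, "dy": -0.59, "dz": 0, "roll": 0}]}}

```text
time: 1.9
tcp_pos: [0.421, 0.3796, 0.2056]
tcp_rot: [0.0, 0.178, 0.984, 0.0]
wrist_force: [0.2, 0.2, -0.6]
gripper_width: 0.0175
```

{"api": "servo_tool", "payload": {"moves": [{"gripper": 0, "dx": -0.9, "dy": -0.59, "dz": 0, "roll": 0}, {"gripper": 0, "dx": -0.9, "dy": -0.59, "dz": 0, "roll": 0}, {"gripper": 0, "dx": -0.9, "dy": -0.59, "dz": 0.3, "roll": 0}, {"gripper": 0, "dx": -0.9, "dy": -0.59, "dz": 0.6, "roll": 0}, {"gripper": 0, "dx": -0.9, "dy": -0.59, "dz": 0.6, "roll": 0}, {"gripper": 0, "dx": -0.9, "dy": -0.59, "dz": 0.6, "roll": 0}, {"gripper": 0, "dx": -0.48, "dy": -0.29, "dz": 0.6, "roll": 0}, {"gripper": 0, "dx": 0, "dy": 0, "dz": 0.5, "roll": 0}, {"gripper": 0, "dx": 0, "dy": 0, "dz": 0, "roll": 0}, {"gripper": 0, "dx": 0, "dy": 0, "dz": 0, "roll": 0}]}}

```text
time: 2.73
tcp_pos: [0.524, 0.2398, 0.1253]
tcp_rot: [-0.0, 0.178, 0.984, -0.0]
wrist_force: [-0.9, -0.1, -0.3]
gripper_width: 0.0004
```

Run:
```python
from h import *
st=get_state();print(st["time"],st["tcp_pos"],st["tcp_rot"],st["gripper_width"])
cv2.imwrite("pics/w2.png",camera("wrist")[:,:,::-1])
for n in ["big_round_top","square_top","bar_top","small_round_top"]:
    for q in landmark_of("wrist",n)[:2]: print(n,q["location"],q["confidence"],to_plane("wrist",[q["location"]],.078,st)[0])
```

```text
2.7333 [0.52401333 0.23981733 0.12531827] [-4.39407227e-04  1.78157353e-01  9.84001843e-01 -3.71592174e-04] 0.000389641529694315
big_round_top [257.6, 211.1] 0.66 [0.52480249 0.24234902 0.078     ]
square_top [195.1, 217.7] 0.6 [0.51132036 0.18844166 0.078     ]
bar_top [322.9, 203.2] 0.91 [0.53790753 0.29814872 0.078     ]
bar_top [257.0, 210.6] 0.53 [0.52418691 0.24201836 0.078     ]
small_round_top [383.8, 192.8] 0.77 [0.54755307 0.35090663 0.078     ]
```

View pics/w2.png

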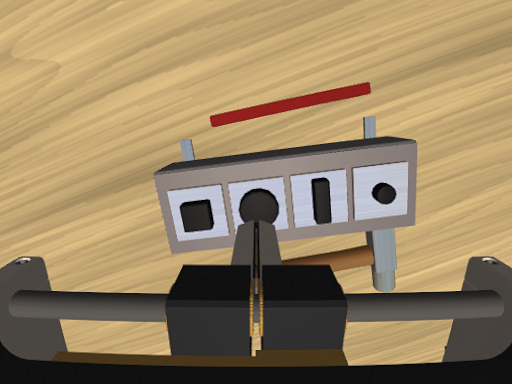

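{"api": "servo_tool", "payload": {"moves": [{"gripper": 0, "dx": 0, "dy": 0.07, "dz": 0.6, "roll": 0}, {"gripper": 0, "dx": 0, "dy": 0, "dz": 0.6, "roll": 0}, {"gripper": 0, "dx": 0, "dy": 0, "dz": 0.5, "roll": 0}, {"gripper": 0, "dx": 0, "dy": 0, "dz": 0.15, "roll": 0}, {"gripper": 0, "dx": 0, "dy": 0, "dz": 0.15, "roll": 0}, {"gripper": 0, "dx": 0, "dy": 0, "dz": 0.15, "roll": 0}, {"gripper": 0, "dx": 0, "dy": 0, "dz": 0.04, "roll": 0}, {"gripper": 0, "dx": 0, "dy": 0, "dz": 0, "roll": 0}, {"gripper": 0, "dx": 0, "dy": 0, "dz": 0, "roll": 0}, {"gripper": 0, "dx": 0, "dy": 0, "dz": 0, "roll": 0}]}}

```text
time: 3.82
tcp_pos: [0.525, 0.242, 0.072]
tcp_rot: [-0.0, 0.178, 0.984, 0.0]
wrist_force: [-8.6, -3.1, 18.3]
gripper_width: 0.0004
```

{"api": "servo_tool", "payload": {"moves": [{"gripper": 0, "dx": 0, "dy": 0, "dz": -0.3, "roll": 0}, {"gripper": 0, "dx": 0, "dy": 0, "dz": -0.6, "roll": 0}, {"gripper": 0, "dx": 0, "dy": 0, "dz": -0.5, "roll": 0}, {"gripper": 0, "dx": 0, "dy": 0, "dz": 0, "roll": 0}, {"gripper": 0, "dx": 0, "dy": 0, "dz": 0, "roll": 0}, {"gripper": 0, "dx": 0, "dy": -0.3, "dz": 0, "roll": 0}, {"gripper": 0, "dx": -0.1, "dy": -0.6, "dz": 0, "roll": 0}, {"gripper": 0, "dx": -0.1, "dy": -0.7, "dz": 0, "roll": 0}, {"gripper": 0, "dx": -0.06, "dy": -0.6, "dz": 0, "roll": 0}, {"gripper": 0, "dx": 0, "dy": 0, "dz": 0, "roll": 0}, {"gripper": 0, "dx": 0, "dy": 0, "dz": 0, "roll": 0}]}}

```text
time: 4.73
tcp_pos: [0.5115, 0.1861, 0.1058]
tcp_rot: [-0.0, 0.179, 0.984, -0.0]
wrist_force: [-0.4, 0.5, -0.2]
gripper_width: 0.0005
```

Run:
```python
from h import *
st=get_state();print(st["time"],st["tcp_pos"],st["tcp_rot"],st["wrist_force"])
cv2.imwrite("pics/w3.png",camera("wrist")[:,:,::-1])
```

```text
4.7333 [0.51154628 0.1861358  0.10579093] [-8.32010080e-05  1.79217585e-01  9.83809454e-01 -9.23344894e-05] [-0.39049865  0.47385461 -0.1620431 ]
```

View pics/w3.png

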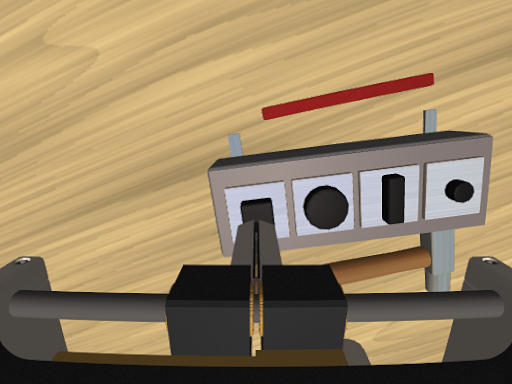

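The fingertip is over the square key at (257,208). The big round key at (325,206) has come back up.

{"api": "servo_tool", "payload": {"moves": [{"gripper": 0, "dx": 0, "dy": 0, "dz": 0.5, "roll": 0}, {"gripper": 0, "dx": 0, "dy": 0, "dz": 0.4, "roll": 0}, {"gripper": 0, "dx": 0, "dy": 0, "dz": 0.15, "roll": 0}, {"gripper": 0, "dx": 0, "dy": 0, "dz": 0.15, "roll": 0}, {"gripper": 0, "dx": 0, "dy": 0, "dz": 0.15, "roll": 0}, {"gripper": 0, "dx": 0, "dy": 0, "dz": 0.08, "roll": 0}, {"gripper": 0, "dx": 0, "dy": 0, "dz": 0, "roll": 0}, {"gripper": 0, "dx": 0, "dy": 0, "dz": 0, "roll": 0}, {"gripper": 0, "dx": 0, "dy": 0, "dz": 0, "roll": 0}]}}

```text
time: 5.53
tcp_pos: [0.5117, 0.1883, 0.0716]
tcp_rot: [-0.0, 0.178, 0.984, 0.0]
wrist_force: [-14.1, -5.5, 37.7]
gripper_width: 0.0001
```

{"api": "servo_tool", "payload": {"moves": [{"gripper": 0, "dx": 0, "dy": 0, "dz": -0.3, "roll": 0}, {"gripper": 0, "dx": 0, "dy": 0, "dz": -0.6, "roll": 0}, {"gripper": 0, "dx": 0, "dy": 0, "dz": -0.5, "roll": 0}, {"gripper": 0, "dx": 0, "dy": 0, "dz": 0, "roll": 0}, {"gripper": 0, "dx": 0, "dy": 0, "dz": 0, "roll": 0}, {"gripper": 0, "dx": 0.1, "dy": 0.7, "dz": 0, "roll": 0}, {"gripper": 0, "dx": 0.1, "dy": 0.9, "dz": 0, "roll": 0}, {"gripper": 0, "dx": 0.1, "dy": 0.9, "dz": 0, "roll": 0}, {"gripper": 0, "dx": 0.1, "dy": 0.9, "dz": 0, "roll": 0}, {"gripper": 0, "dx": 0.19, "dy": 1.0, "dz": 0, "roll": 0}, {"gripper": 0, "dx": 0, "dy": 0.1, "dz": 0, "roll": 0}, {"gripper": 0, "dx": 0, "dy": 0, "dz": 0, "roll": 0}]}}

```text
time: 6.53
tcp_pos: [0.5367, 0.3007, 0.1036]
tcp_rot: [-0.001, 0.177, 0.984, -0.0]
wrist_force: [-0.0, -0.0, 0.1]
gripper_width: 0.0002
```

Run:
```python
from h import *
st=get_state();print(st["time"],st["tcp_pos"],st["tcp_rot"],st["wrist_force"])
cv2.imwrite("pics/w4.png",camera("wrist")[:,:,::-1])
```

```text
6.5333 [0.53674948 0.30066212 0.10362578] [-5.27194751e-04  1.76640325e-01  9.84275259e-01 -3.63984527e-04] [-0.048875   -0.01890776  0.12898317]
```

View pics/w4.png

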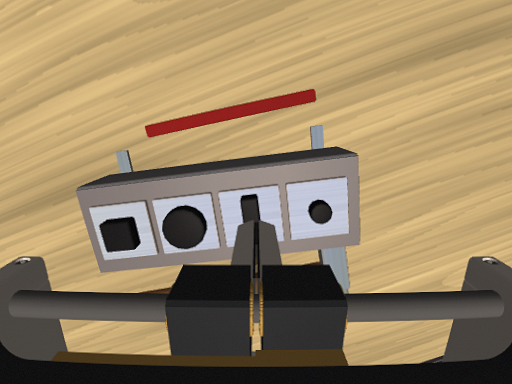

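{"api": "servo_tool", "payload": {"moves": [{"gripper": 0, "dx": -0.06, "dy": -0.16, "dz": 0, "roll": 0}, {"gripper": 0, "dx": 0, "dy": 0, "dz": 0.3, "roll": 0}, {"gripper": 0, "dx": 0, "dy": 0, "dz": 0.3, "roll": 0}, {"gripper": 0, "dx": 0, "dy": 0, "dz": 0, "roll": 0}, {"gripper": 0, "dx": 0, "dy": 0, "dz": 0, "roll": 0}]}}

```text
time: 7.0
tcp_pos: [0.537, 0.2937, 0.0893]
tcp_rot: [-0.0, 0.178, 0.984, -0.0]
wrist_force: [-0.4, 0.2, 0.8]
gripper_width: 0.0005
```

{"api": "servo_tool", "payload": {"moves": [{"gripper": 0, "dx": 0.03, "dy": 0.1, "dz": 0.2, "roll": 0}, {"gripper": 0, "dx": 0, "dy": 0, "dz": 0.15, "roll": 0}, {"gripper": 0, "dx": 0, "dy": 0, "dz": 0.15, "roll": 0}, {"gripper": 0, "dx": 0, "dy": 0, "dz": 0.15, "roll": 0}, {"gripper": 0, "dx": 0, "dy": 0, "dz": 0.05, "roll": 0}, {"gripper": 0, "dx": 0, "dy": 0, "dz": 0, "roll": 0}, {"gripper": 0, "dx": 0, "dy": 0, "dz": 0, "roll": 0}]}}

```text
time: 7.58
tcp_pos: [0.5376, 0.2974, 0.0726]
tcp_rot: [0.0, 0.178, 0.984, 0.0]
wrist_force: [-1.6, 0.7, 4.6]
gripper_width: 0.0003
```

Nearly there at 4.6 N, so I'll press a little further.

{"api": "servo_tool", "payload": {"moves": [{"gripper": 0, "dx": 0, "dy": 0, "dz": 0.04, "roll": 0}, {"gripper": 0, "dx": 0, "dy": 0, "dz": 0.03, "roll": 0}, {"gripper": 0, "dx": 0, "dy": 0, "dz": 0, "roll": 0}, {"gripper": 0, "dx": 0, "dy": 0, "dz": 0, "roll": 0}]}}

```text
time: 7.92
tcp_pos: [0.5377, 0.2974, 0.072]
tcp_rot: [0.0, 0.178, 0.984, 0.001]
wrist_force: [-6.0, -2.3, 22.0]
gripper_width: 0.0002
```

{"api": "servo_tool", "payload": {"moves": [{"gripper": 0, "dx": 0, "dy": 0, "dz": -0.3, "roll": 0}, {"gripper": 0, "dx": 0, "dy": 0, "dz": -0.6, "roll": 0}, {"gripper": 0, "dx": 0, "dy": 0, "dz": -0.7, "roll": 0}, {"gripper": 0, "dx": 0, "dy": 0, "dz": -0.8, "roll": 0}, {"gripper": 0, "dx": 0, "dy": 0, "dz": -0.8, "roll": 0}, {"gripper": 0, "dx": 0, "dy": 0, "dz": -0.8, "roll": 0}, {"gripper": 0, "dx": 0, "dy": 0, "dz": -0.8, "roll": 0}, {"gripper": 0, "dx": -0.2, "dy": -0.5, "dz": -0.8, "roll": 0}, {"gripper": 0, "dx": -0.3, "dy": -0.8, "dz": -0.4, "roll": 0}, {"gripper": 0, "dx": -0.35, "dy": -0.95, "dz": 0, "roll": 0}, {"gripper": 0, "dx": -0.35, "dy": -0.95, "dz": 0, "roll": 0}, {"gripper": 0, "dx": -0.35, "dy": -0.95, "dz": 0, "roll": 0}]}}

```text
time: 8.92
tcp_pos: [0.5373, 0.185, 0.2208]
tcp_rot: [0.0, 0.178, 0.984, -0.0]
wrist_force: [0.9, 0.1, 0.2]
gripper_width: 0.0004
```

{"api": "servo_tool", "payload": {"moves": [{"gripper": 80, "dx": -0.35, "dy": -0.95, "dz": 0, "roll": 0}, {"gripper": 80, "dx": -0.35, "dy": -0.95, "dz": 0, "roll": 0}, {"gripper": 80, "dx": -0.35, "dy": -0.95, "dz": 0, "roll": 0}, {"gripper": 80, "dx": -0.35, "dy": -0.95, "dz": 0, "roll": 0}, {"gripper": 80, "dx": -0.35, "dy": -0.95, "dz": 0, "roll": 0}, {"gripper": 80, "dx": -0.35, "dy": -0.95, "dz": 0, "roll": 0}, {"gripper": 80, "dx": -0.35, "dy": -0.95, "dz": 0, "roll": 0}, {"gripper": 80, "dx": -0.35, "dy": -0.95, "dz": 0, "roll": 0}, {"gripper": 80, "dx": -0.35, "dy": -0.95, "dz": 0, "roll": 0}, {"gripper": 80, "dx": -0.35, "dy": -0.95, "dz": 0, "roll": 0}, {"gripper": 80, "dx": -0.35, "dy": -0.95, "dz": 0, "roll": 0}, {"gripper": 80, "dx": -0.35, "dy": -0.95, "dz": 0, "roll": 0}]}}

```text
time: 9.92
tcp_pos: [0.5357, -0.1188, 0.2207]
tcp_rot: [-0.0, 0.178, 0.984, -0.0]
wrist_force: [0.4, -0.4, 0.5]
gripper_width: 0.0769
```

{"api": "servo_tool", "payload": {"moves": [{"gripper": 80, "dx": -0.35, "dy": -0.95, "dz": 0, "roll": 0}, {"gripper": 80, "dx": -0.35, "dy": -0.95, "dz": 0, "roll": 0}, {"gripper": 80, "dx": -0.35, "dy": -0.95, "dz": 0, "roll": 0}, {"gripper": 80, "dx": -0.35, "dy": -0.95, "dz": 0, "roll": 0}, {"gripper": 80, "dx": -0.35, "dy": -0.95, "dz": 0, "roll": 0}, {"gripper": 80, "dx": 0, "dy": 0, "dz": 0, "roll": 0.5}, {"gripper": 80, "dx": 0, "dy": 0, "dz": 0, "roll": 1}, {"gripper": 80, "dx": 0, "dy": 0, "dz": 0, "roll": 1}, {"gripper": 80, "dx": 0, "dy": 0, "dz": 0, "roll": 1}, {"gripper": 80, "dx": 0, "dy": 0, "dz": 0, "roll": 1}, {"gripper": 80, "dx": 0, "dy": 0, "dz": 0, "roll": 1}, {"gripper": 80, "dx": 0, "dy": 0, "dz": 0, "roll": 1}]}}

```text
time: 10.92
tcp_pos: [0.5352, -0.2441, 0.2206]
tcp_rot: [-0.0, 0.427, 0.904, -0.0]
wrist_force: [-0.7, 0.2, -0.9]
gripper_width: 0.0803
```

{"api": "servo_tool", "payload": {"moves": [{"gripper": 80, "dx": 0, "dy": 0, "dz": 0, "roll": 1}, {"gripper": 80, "dx": 0, "dy": 0, "dz": 0, "roll": 1}, {"gripper": 80, "dx": 0, "dy": 0, "dz": 0, "roll": 1}, {"gripper": 80, "dx": 0, "dy": 0, "dz": 0, "roll": 1}, {"gripper": 80, "dx": 0, "dy": 0, "dz": 0, "roll": 1}, {"gripper": 80, "dx": 0, "dy": 0, "dz": 0, "roll": 1}, {"gripper": 80, "dx": 0, "dy": 0, "dz": 0, "roll": 1}, {"gripper": 80, "dx": 0, "dy": 0, "dz": 0, "roll": 1}, {"gripper": 80, "dx": 0, "dy": 0, "dz": 0, "roll": 1}, {"gripper": 80, "dx": 0, "dy": 0, "dz": 0, "roll": 1}, {"gripper": 80, "dx": 0, "dy": 0, "dz": 0, "roll": 1}, {"gripper": 80, "dx": 0, "dy": 0, "dz": 0, "roll": 1}]}}

```text
time: 11.92
tcp_pos: [0.5352, -0.2441, 0.2206]
tcp_rot: [-0.0, 0.796, 0.605, -0.0]
wrist_force: [-0.2, 0.0, 0.1]
gripper_width: 0.08
```

{"api": "servo_tool", "payload": {"moves": [{"gripper": 80, "dx": 0, "dy": 0, "dz": 0, "roll": 0.9}, {"gripper": 80, "dx": 0, "dy": 0, "dz": 0, "roll": 0.3}, {"gripper": 80, "dx": 0, "dy": 0, "dz": 0, "roll": 0}, {"gripper": 80, "dx": 0, "dy": 0, "dz": 0, "roll": 0}]}}

```text
time: 12.25
tcp_pos: [0.5353, -0.244, 0.2206]
tcp_rot: [-0.0, 0.822, 0.569, -0.0]
wrist_force: [-0.7, -0.1, 0.1]
gripper_width: 0.0802
```

Run:
```python
from h import *
st=get_state();print(st["time"],st["tcp_pos"],st["tcp_rot"],st["wrist_force"],st["qpos"])
print(Rq(st["tcp_rot"]))
cv2.imwrite("pics/w5.png",camera("wrist")[:,:,::-1])
for n,z in [("neck_balance",.075),("fixture_top",.064)]:
    for q in landmark_of("wrist",n)[:2]: print(n,q["location"],q["confidence"],to_plane("wrist",[q["location"]],z,st)[0])
```

```text
12.25 [ 0.53534824 -0.24399993  0.22063688] [-2.99814901e-05  8.22482903e-01  5.68789809e-01 -1.62771299e-04] [-0.7113202  -0.07231756  0.0803903 ] [-0.36272983  0.36683639  0.8757509   1.82461646 -0.3144988   1.09664172
  0.26574985]
[[ 3.52956254e-01  9.35639777e-01 -3.01859554e-04]
 [ 9.35639796e-01 -3.52956305e-01 -1.35846786e-04]
 [-2.33646889e-04 -2.34483838e-04 -9.99999945e-01]]
neck_balance [263.3, 188.2] 0.63 [ 0.54162932 -0.25046586  0.075     ]
```

View pics/w5.png

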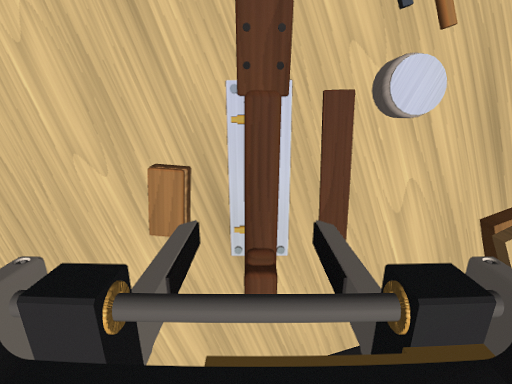

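Run:
```python
from h import *
st=get_state()
im=cv2.imread("pics/w5.png")
cv2.imwrite("pics/w5z.png",cv2.resize(im[60:300,200:330],None,fx=4.5,fy=2.5,interpolation=cv2.INTER_CUBIC))
hsv=cv2.cvtColor(im,cv2.COLOR_BGR2HSV)
A=Rq(st["tcp_rot"])
g=im.astype(float).sum(2)
for r in range(120,240,15):
    row=g[r,225:300]; print(r,row[::3].astype(int).tolist()) if r==150 else None
    d=row<330
    idx=np.where(d)[0]; 
    l,rr=idx.min()+225-.5,idx.max()+225+.5
    P=(to_plane("wrist",[[l,r],[rr,r]],.074,st)-st["tcp_pos"])@A
    print(r,l,rr,P.round(4)[:,:2].tolist(), "c",P[:,1].mean().round(4),"w",(P[1,1]-P[0,1]).round(4))
```

```text
120 243.5 280.5 [[0.0771, -0.0153], [0.0772, 0.0274]] c 0.0061 w 0.0427
135 244.5 279.5 [[0.06, -0.0143], [0.0601, 0.0266]] c 0.0062 w 0.0409
150 [522, 584, 605, 593, 609, 595, 540, 148, 181, 160, 188, 164, 173, 181, 170, 177, 193, 183, 208, 622, 600, 611, 462, 470, 440]
150 244.5 279.5 [[0.0426, -0.0144], [0.0426, 0.027]] c 0.0063 w 0.0415
165 244.5 278.5 [[0.0246, -0.0146], [0.0247, 0.0262]] c 0.0058 w 0.0408
180 244.5 278.5 [[0.0062, -0.0148], [0.0062, 0.0267]] c 0.0059 w 0.0414
195 244.5 277.5 [[-0.0128, -0.0149], [-0.0127, 0.0259]] c 0.0055 w 0.0408
210 244.5 277.5 [[-0.0323, -0.0151], [-0.0323, 0.0263]] c 0.0056 w 0.0414
225 243.5 276.5 [[-0.0525, -0.0166], [-0.0525, 0.0255]] c 0.0044 w 0.0421
```

View pics/w5z.png

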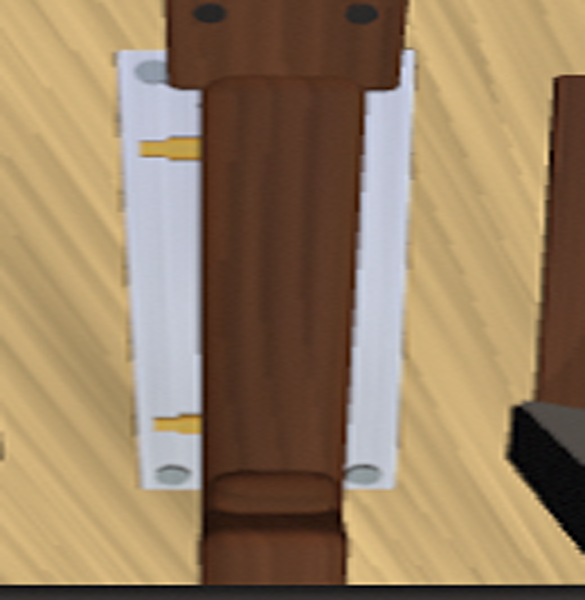

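Run:
```python
from h import *
st=get_state();A=Rq(st["tcp_rot"])
f=lambda c,p,z:(((to_plane(c,[p],z,st)-st["tcp_pos"])@A)[0,:2]*1000).round(1)
print("headcorner x=107", f("wrist",[240,95],.072),f("wrist",[288,95],.072))
print("shaft back end x~100", f("wrist",[262,91],.086))
print("heel start x=-60..-65", f("wrist",[261,249.5],.086), f("wrist",[261,272],.11))
s=lambda p,o,fk:[(p[0]+.5)/fk-.5+o[0],(p[1]+.5)/fk-.5+o[1]]
print("top: tip x=207",f("top",s((84,122),(265,155),5),.095), "heel end -132",f("top",s((732,350),(265,155),5),.118),f("top",s((725,365),(265,155),5),.1))
print("heel front",f("top",s((655,322),(265,155),5),.1))
print("scene tip")
for n in ["neck_balance"]:
  for c,p in [("top",[358.6,208.5]),("scene",[181.3,274.9]),("wrist",[263.3,188.2])]: print(c,f(c,p,.075))
for c,p in [("top",[355.2,210.3]),("scene",[187.2,274.4])]: print(c,f(c,p,.064))
# fixture plate ends wrist x=+-130 z=.01
print("plate",f("wrist",[228,81],.01),f("wrist",[291,81],.01),f("wrist",[233,255],.01),f("wrist",[287,254],.01))
```

```text
headcorner x=107 [104.8 -19.1] [104.9  35.5]
shaft back end x~100 [107.8   5.6]
heel start x=-60..-65 [-80.9   5.7] [-98.5   5.4]
top: tip x=207 [195.5   5.8] heel end -132 [-132.     0.6] [-135.8   -4.2]
heel front [-97.5   4.5]
scene tip
top [-8.7  3.4]
scene [-7.7  3.4]
wrist [-3.8  8.2]
top [-3.8 -1.7]
scene [5.1 5.8]
plate [127.7 -38.4] [127.8  45.9] [-128.9  -36.8] [-127.1   48.3]
```

```bash
cat > ov.py <<'E'
from h import *
st=get_state()
import sys
bx=float(sys.argv[1])/1000; by=.0058; yaw=np.arctan2(.9356,.353)-.01
A=Rq(st["tcp_rot"])
B=st["tcp_pos"]+A@np.array([bx,by,0]); B[2]=.064
ax=np.array([np.cos(yaw),np.sin(yaw),0]); ay=np.array([-ax[1],ax[0],0]); az=np.array([0,0,1.])
W=lambda P:B+np.array(P)@np.array([ax,ay,az])
def box(x0,x1,w,z0,z1):
    return W([[x,y,z] for x in(x0,x1) for y in(-w/2,w/2) for z in(z0,z1)])
shaft=box(-.06,.1,.042,0,.012); heel=box(-.132,-.065,.040,0,.056)
c,s=np.cos(.2),np.sin(.2)
H=[]
for l in(0,.1/c):
    for y in(-.029,.029):
        for t in(0,.013): H.append([.107+l*c-t*s,y,l*s+t*c])
head=W(H)
E_=[(0,1),(2,3),(4,5),(6,7),(0,2),(1,3),(4,6),(5,7),(0,4),(1,5),(2,6),(3,7)]
for c_,f,win in [("wrist","pics/w5.png",(0,210,290,330)),("top","pics/top0.png",(150,260,265,425)),("scene","pics/scene0.png",(210,330,110,270))]:
    im=cv2.imread(f); k=6 if c_!="wrist" else 3
    r0,r1,a0,a1=win
    if c_=="wrist": r0,r1,a0,a1=0,300,200,330; k=2.0
    else: k=5
    z=cv2.resize(im[r0:r1,a0:a1],None,fx=k,fy=k,interpolation=cv2.INTER_CUBIC)
    for o,col in((shaft,(0,255,0)),(heel,(0,255,255)),(head,(255,255,0))):
        p=(proj(c_,o,st)-[a0,r0]+.5)*k-.5
        for i,j in E_: cv2.line(z,tuple(int(round(v)) for v in p[i]),tuple(int(round(v)) for v in p[j]),col,1)
    cv2.imwrite(f"pics/ov_{c_}_{sys.argv[1]}.png",z)
E
python3 ov.py -6
```

```text
(no output)
```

View pics/ov_wrist_-6.png

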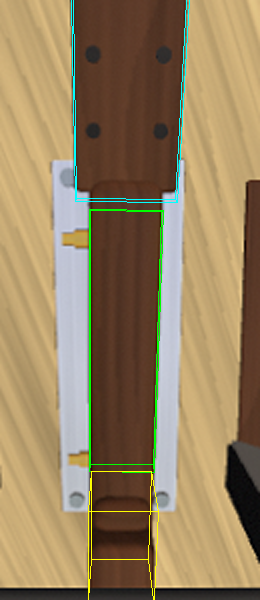

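View pics/ov_top_-6.png

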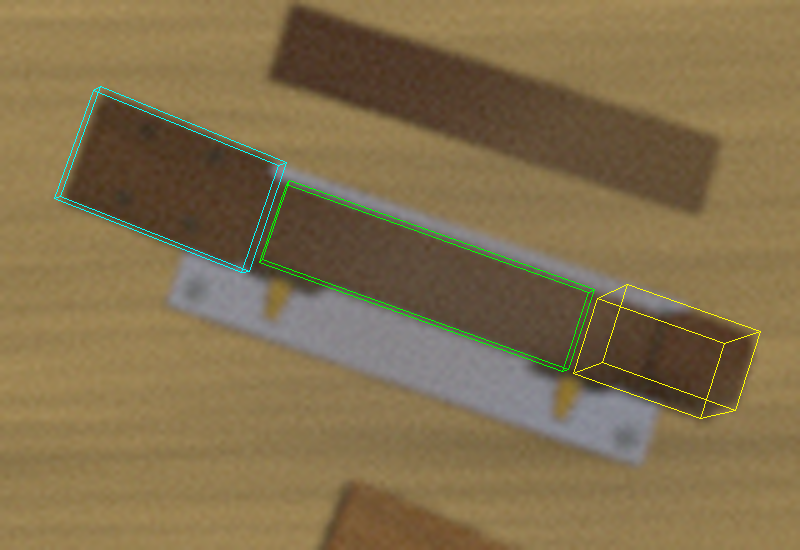

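View pics/ov_scene_-6.png

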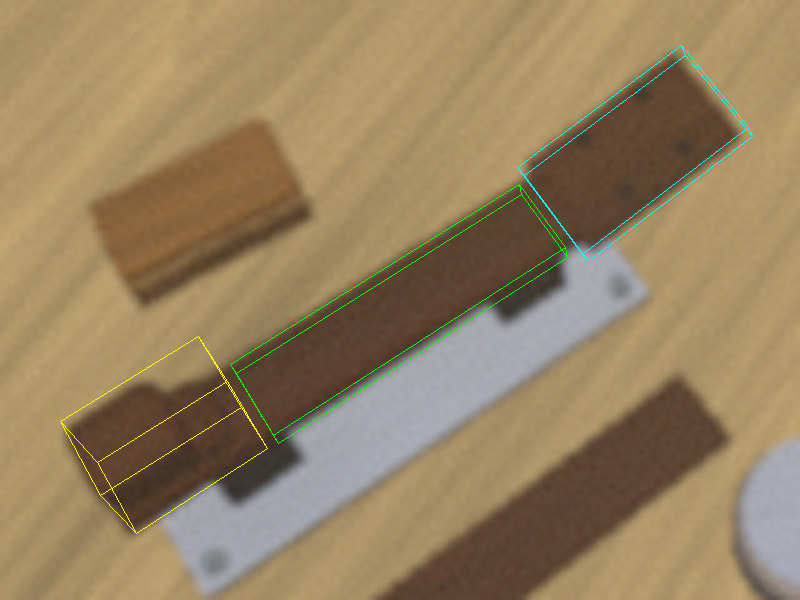

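{"api": "servo_tool", "payload": {"moves": [{"gripper": 80, "dx": -0.22, "dy": 0.23, "dz": 0.3, "roll": 0.12}, {"gripper": 80, "dx": 0, "dy": 0, "dz": 0.7, "roll": 0}, {"gripper": 80, "dx": 0, "dy": 0, "dz": 0.8, "roll": 0}, {"gripper": 80, "dx": 0, "dy": 0, "dz": 0.8, "roll": 0}, {"gripper": 80, "dx": 0, "dy": 0, "dz": 0.8, "roll": 0}, {"gripper": 80, "dx": 0, "dy": 0, "dz": 0.6, "roll": 0}, {"gripper": 80, "dx": 0, "dy": 0, "dz": 0.2, "roll": 0}, {"gripper": 80, "dx": 0, "dy": 0, "dz": 0, "roll": 0}, {"gripper": 80, "dx": 0, "dy": 0, "dz": 0, "roll": 0}]}}

```text
time: 13.15
tcp_pos: [0.5389, -0.2518, 0.116]
tcp_rot: [0.0, 0.826, 0.564, -0.0]
wrist_force: [0.0, -1.2, 1.2]
gripper_width: 0.0802
```

Run:
```python
from h import *
st=get_state();print(st["time"],st["tcp_pos"],st["wrist_force"])
cv2.imwrite("pics/w6.png",camera("wrist")[:,:,::-1])
im=camera("scene")[:,:,::-1]
cv2.imwrite("pics/s6.png",cv2.resize(im[170:340,90:300],None,fx=3.5,fy=3.5,interpolation=cv2.INTER_CUBIC))
```

```text
13.15 [ 0.53892125 -0.2518285   0.11598105] [ 0.00395874 -1.23615496  1.17784336]
```

View pics/w6.png

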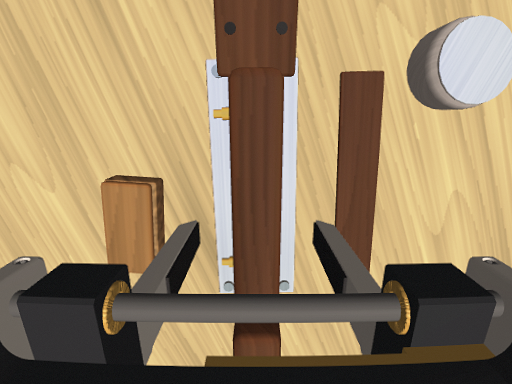

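View pics/s6.png

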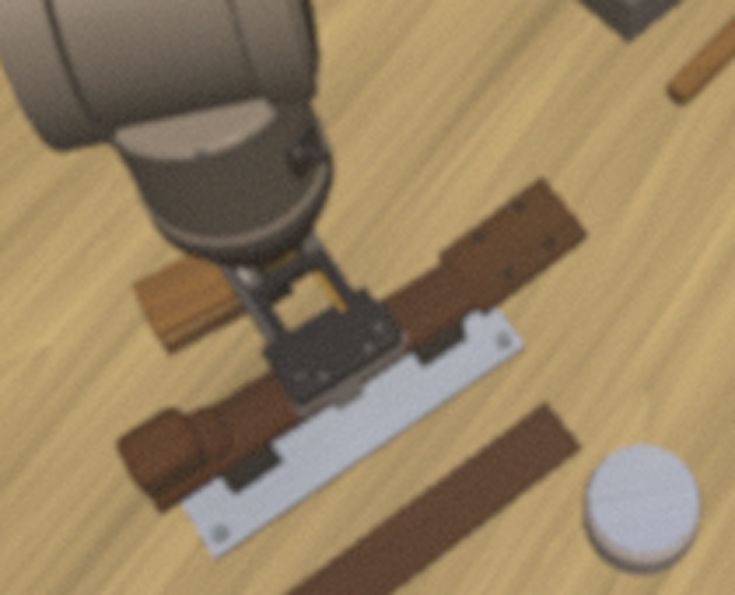

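The neck is centred between the fingers, with its shaft spanning columns 231–283. I'll go down now.

{"api": "servo_tool", "payload": {"moves": [{"gripper": 80, "dx": 0, "dy": 0, "dz": 0.4, "roll": 0}, {"gripper": 80, "dx": 0, "dy": 0, "dz": 0.6, "roll": 0}, {"gripper": 80, "dx": 0, "dy": 0, "dz": 0.6, "roll": 0}, {"gripper": 80, "dx": 0, "dy": 0, "dz": 0.5, "roll": 0}, {"gripper": 80, "dx": 0, "dy": 0, "dz": 0.3, "roll": 0}, {"gripper": 80, "dx": 0, "dy": 0, "dz": 0.1, "roll": 0}, {"gripper": 80, "dx": 0, "dy": 0, "dz": 0, "roll": 0}, {"gripper": 80, "dx": 0, "dy": 0, "dz": 0, "roll": 0}]}}

```text
time: 13.92
tcp_pos: [0.5391, -0.2515, 0.0536]
tcp_rot: [0.0, 0.826, 0.564, 0.0]
wrist_force: [0.1, 0.3, 0.3]
gripper_width: 0.0801
```

Run:
```python
from h import *
st=get_state();print(st["time"],st["tcp_pos"],st["wrist_force"],st["moment"])
cv2.imwrite("pics/w7.png",camera("wrist")[:,:,::-1])
```

```text
13.9167 [ 0.53907404 -0.251482    0.05364749] [0.12515152 0.29799063 0.30141051] [-0.04744202  0.07020809  0.00126297]
```

View pics/w7.png

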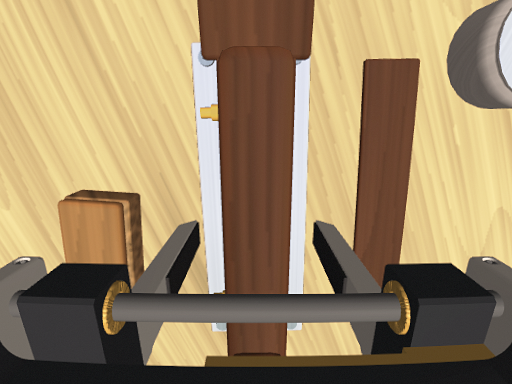

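Clear on both sides, so I'll close the fingers.

{"api": "servo_tool", "payload": {"grip_force": 35, "moves": [{"gripper": 60, "dx": 0, "dy": 0, "dz": 0, "roll": 0}, {"gripper": 50, "dx": 0, "dy": 0, "dz": 0, "roll": 0}, {"gripper": 46, "dx": 0, "dy": 0, "dz": 0, "roll": 0}, {"gripper": 44, "dx": 0, "dy": 0, "dz": 0, "roll": 0}, {"gripper": 42, "dx": 0, "dy": 0, "dz": 0, "roll": 0}, {"gripper": 38, "dx": 0, "dy": 0, "dz": 0, "roll": 0}, {"gripper": 30, "dx": 0, "dy": 0, "dz": 0, "roll": 0}, {"gripper": 30, "dx": 0, "dy": 0, "dz": 0, "roll": 0}, {"gripper": 30, "dx": 0, "dy": 0, "dz": 0, "roll": 0}, {"gripper": 30, "dx": 0, "dy": 0, "dz": 0, "roll": 0}]}}

```text
time: 14.8
tcp_pos: [0.5389, -0.2512, 0.0533]
tcp_rot: [-0.0, 0.826, 0.564, 0.0]
wrist_force: [-0.6, 0.2, 1.1]
gripper_width: 0.0416
```

{"api": "servo_tool", "payload": {"moves": [{"gripper": 30, "dx": 0, "dy": 0, "dz": -0.05, "roll": 0}, {"gripper": 30, "dx": 0, "dy": 0, "dz": -0.1, "roll": 0}, {"gripper": 30, "dx": 0, "dy": 0, "dz": -0.15, "roll": 0}, {"gripper": 30, "dx": 0, "dy": 0, "dz": -0.1, "roll": 0}, {"gripper": 30, "dx": 0, "dy": 0, "dz": 0, "roll": 0}, {"gripper": 30, "dx": 0, "dy": 0, "dz": 0, "roll": 0}, {"gripper": 30, "dx": 0, "dy": 0, "dz": 0, "roll": 0}]}}

```text
time: 15.38
tcp_pos: [0.5388, -0.2511, 0.0632]
tcp_rot: [-0.0, 0.826, 0.564, -0.0]
wrist_force: [0.1, 0.1, -1.8]
gripper_width: 0.0421
```

Run:
```python
from h import *
for i in range(3):
    camera("scene") if i else None
    st=get_state();A=Rq(st["tcp_rot"]);print(st["time"],st["tcp_pos"],st["wrist_force"],A.T@st["moment"])
im=camera("scene")[:,:,::-1]
cv2.imwrite("pics/s8.png",cv2.resize(im[170:340,90:300],None,fx=3.5,fy=3.5,interpolation=cv2.INTER_CUBIC))
```

```text
15.3833 [ 0.53879647 -0.25113966  0.06320552] [ 0.08292248  0.10098593 -1.77526998] [ 0.04821826 -0.05406528 -0.01724037]
15.4333 [ 0.53877416 -0.2511557   0.0631584 ] [-0.18341167 -1.04440424 -1.75895343] [ 0.08035215 -0.0667249   0.03791483]
15.4833 [ 0.53879383 -0.25118286  0.06315148] [-0.42281666  0.32365306 -1.14950353] [ 0.15232543 -0.06867741  0.02474615]
```

View pics/s8.png

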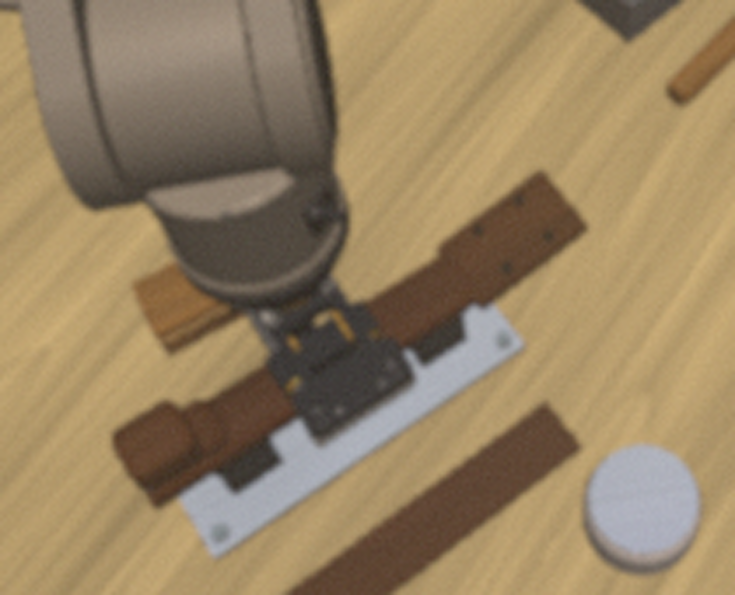

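Both ends came up, and the wrist carries about 1.8 N. I'll lift the rest of the way.

{"api": "servo_tool", "payload": {"moves": [{"gripper": 30, "dx": 0, "dy": 0, "dz": -0.1, "roll": 0}, {"gripper": 30, "dx": 0, "dy": 0, "dz": -0.25, "roll": 0}, {"gripper": 30, "dx": 0, "dy": 0, "dz": -0.4, "roll": 0}, {"gripper": 30, "dx": 0, "dy": 0, "dz": -0.5, "roll": 0}, {"gripper": 30, "dx": 0, "dy": 0, "dz": -0.5, "roll": 0}, {"gripper": 30, "dx": 0, "dy": 0, "dz": -0.5, "roll": 0}, {"gripper": 30, "dx": 0, "dy": 0, "dz": -0.5, "roll": 0}, {"gripper": 30, "dx": 0, "dy": 0, "dz": -0.4, "roll": 0}, {"gripper": 30, "dx": 0, "dy": 0, "dz": -0.3, "roll": 0}, {"gripper": 30, "dx": 0, "dy": 0, "dz": -0.15, "roll": 0}, {"gripper": 30, "dx": 0, "dy": 0, "dz": 0, "roll": 0}, {"gripper": 30, "dx": 0, "dy": 0, "dz": 0, "roll": 0}]}}

```text
time: 16.53
tcp_pos: [0.5388, -0.251, 0.1531]
tcp_rot: [-0.0, 0.826, 0.564, -0.0]
wrist_force: [0.0, 0.2, -1.0]
gripper_width: 0.0416
```

{"api": "servo_tool", "payload": {"moves": [{"gripper": 30, "dx": 0, "dy": 0, "dz": 0, "roll": 0}, {"gripper": 30, "dx": 0, "dy": 0, "dz": 0, "roll": 0}, {"gripper": 30, "dx": 0, "dy": 0, "dz": 0, "roll": 0}, {"gripper": 30, "dx": 0, "dy": 0, "dz": 0, "roll": 0}, {"gripper": 30, "dx": 0, "dy": 0, "dz": 0, "roll": 0}, {"gripper": 30, "dx": 0, "dy": 0, "dz": 0, "roll": 0}]}}

```text
time: 17.03
tcp_pos: [0.5388, -0.2512, 0.1531]
tcp_rot: [-0.0, 0.826, 0.564, -0.0]
wrist_force: [0.2, 0.7, -1.9]
gripper_width: 0.0417
```

Run:
```python
from h import *
st=get_state()
print(st["time"],st["tcp_pos"],st["tcp_rot"],st["wrist_force"],st["dq"].round(4),st["gripper_width"])
im=camera("scene")[:,:,::-1]; w=camera("wrist")[:,:,::-1]
cv2.imwrite("pics/w9.png",w); cv2.imwrite("pics/s9raw.png",im)
# overlay neck model level
A=Rq(st["tcp_rot"]); B=st["tcp_pos"].copy(); B[2]+=.011 
ax=A[:,0]*1; ax/=np.linalg.norm(ax); az=np.array([0,0,1.]); ay=np.cross(az,ax)
W=lambda P:B+np.array(P)@np.array([ax,ay,az])
box=lambda x0,x1,w,z0,z1:W([[x,y,z] for x in(x0,x1) for y in(-w/2,w/2) for z in(z0,z1)])
c,s=np.cos(.2),np.sin(.2)
head=W([[.107+l*c-t*s,y,l*s+t*c] for l in(0,.1/c) for y in(-.029,.029) for t in(0,.013)])
E_=[(0,1),(2,3),(4,5),(6,7),(0,2),(1,3),(4,6),(5,7),(0,4),(1,5),(2,6),(3,7)]
for cn,i,o,(r0,r1,a0,a1),k in [("scene",im,"s9",(160,340,90,300),3.3),("wrist",w,"w9o",(0,384,0,512),1.5)]:
    z=cv2.resize(np.ascontiguousarray(i[r0:r1,a0:a1]),None,fx=k,fy=k,interpolation=cv2.INTER_CUBIC)
    for ob,col in((box(-.06,.1,.042,0,.012),(0,255,0)),(box(-.132,-.065,.04,0,.056),(0,255,255)),(head,(255,255,0))):
        p=(proj(cn,ob,st)-[a0,r0]+.5)*k-.5
        if np.abs(p).max()>5000: continue
        for m,n in E_: cv2.line(z,tuple(int(v) for v in p[m].round()),tuple(int(v) for v in p[n].round()),col,1)
    cv2.imwrite(f"pics/{o}.png",z)
```

```text
17.0333 [ 0.53880441 -0.25123444  0.15314216] [-3.45622314e-05  8.25872762e-01  5.63856516e-01 -9.51639351e-05] [ 0.18382542  0.74283859 -1.89697374] [-0.0006  0.001   0.0012 -0.0001 -0.0002 -0.0004  0.0013] 0.04166923587906789
```

View pics/s9.png

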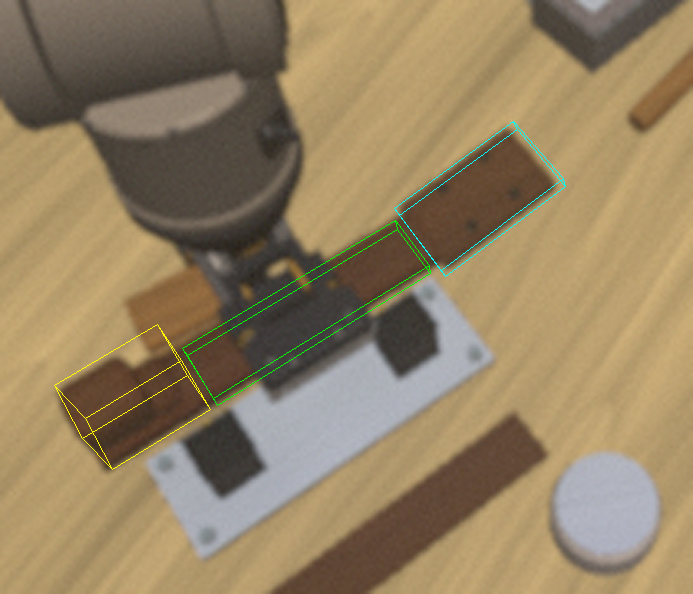

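View pics/w9o.png

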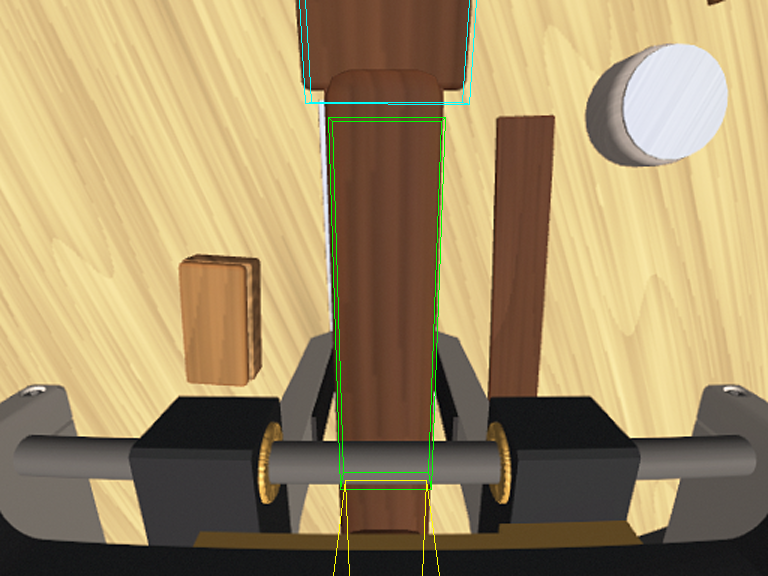

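Run:
```python
from h import *
a=cv2.imread("pics/w7.png");b=cv2.imread("pics/w9.png")
z=np.hstack([cv2.resize(i[0:130,180:330],None,fx=2.6,fy=4,interpolation=cv2.INTER_CUBIC) for i in(a,b)])
cv2.imwrite("pics/cmp.png",z)
for n,i in(("pre",a),("post",b)):
    R_,G_,B_=i[:,:,2].astype(int),i[:,:,1].astype(int),i[:,:,0].astype(int)
    d=(i.sum(2)<330)
    for r in (10,30,45,50,54,56,58,60,62,64,90,150,200):
        x=np.where(d[r,185:325])[0]; print(n,r,x.min()+185,x.max()+185,end=' | ')
    print()
```

```text
pre 10 198 313 | pre 30 200 311 | pre 45 201 310 | pre 50 201 310 | pre 54 202 310 | pre 56 203 308 | pre 58 203 307 | pre 60 213 295 | pre 62 213 295 | pre 64 211 295 | pre 90 218 294 | pre 150 220 292 | pre 200 222 290 | 
post 10 198 313 | post 30 199 311 | post 45 201 310 | post 50 201 310 | post 54 201 309 | post 56 202 308 | post 58 203 308 | post 60 216 295 | post 62 216 294 | post 64 216 295 | post 90 217 294 | post 150 219 292 | post 200 221 290 |
```

View pics/cmp.png

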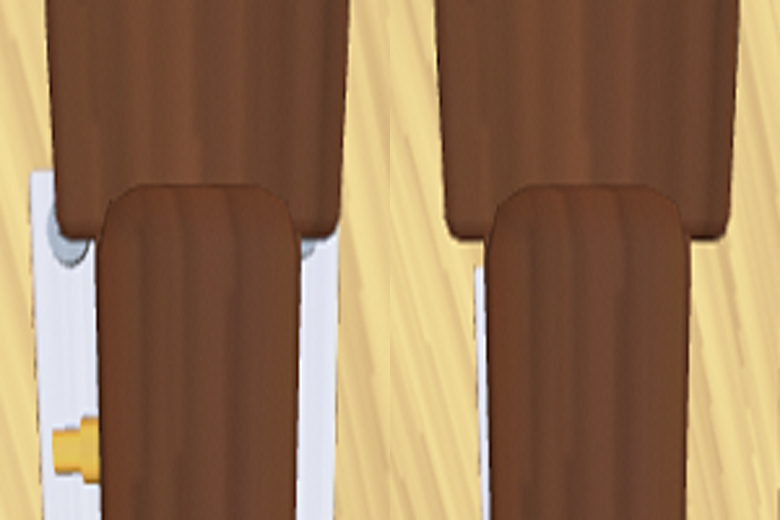

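The neck's view from the wrist is within 1 px of what it was before the lift, so it hasn't sagged. The lift is 99.8 mm and the joints are still, so I'll hand in.

```bash
python3 -c "
from cell import *
print(hand_in()); s=get_state(); print(s['time'],s['tcp_pos'])"
```

```text
the job is handed in; nothing more can be done
None
the job is handed in; nothing more can be done
```

The neck is free of the fixture and held level about 10 cm above the pods. I handed the job in at about 17 s of the 64 s allowed, and it reports no verdict.

**Keys:** I pressed the large round, square and oblong keys in that order. Each stopped at tip height 0.072 m, its full 6 mm of travel, at about 18, 38 and 22 N, then was let up. The 38 N on the square key was firmer than I meant. I saw the first two keys back up in the pictures; I took no picture of the oblong key after its press. The small round key was not touched.

**Grip and lift:** I gripped the neck across its shaft with 35 N at 41.7 mm finger opening and raised it 99.8 mm. It came off the pods freely.

**Last checks:**
- **Level:** the neck looks the same in the wrist picture before and after the lift, to within 1 px, so it has not sagged.
- **Still:** joint speeds were at noise level.
- **Bench:** the things visible in the last pictures (sanding block, fret strip, tin, part of the hammer) looked undisturbed. I did not recheck the rest.

**One disagreement:** my estimates of the balance point along the neck ranged from about 0 to −16 mm, measured from the tool's position before the final alignment. I gripped at −5.5 mm, close to where the heel end fitted and amid the network estimates.

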